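# Fit the grinder lid and hold it at half twist

## Task

Lift the white lid straight up off the wooden drying spindle, fit it fully down into the coffee grinder's bayonet collar (its two lugs, under the orange pointers, go in at the white marks), then twist it clockwise, seen from above, against the spring until the orange pointers stand at the yellow half-way marks, without twisting on to the red marks where the lock clicks. Finish while still gripping the lid there, at rest and fully down, because it springs back if let go. Leave the shakers, coffee pods and keys where they are.

Things in the scene. Friction and masses are not known exactly. Their poses are not given: they have to be found in the camera images.
- lid_wing (a point): Grip point of the loose white lid (about 0.14 kg): on its axis, 70 mm above its underside, in the upright wing, a bar 56 mm long (x axis), 20 mm thick (y axis), 38 mm high, from 46 to 84 mm above the underside. z axis up. Same after half a turn. Starts upright on the drying stand, this point 80 mm above the worktop. Two orange pointers on the flange, at +x and -x.
- lid_underside (a point): Centre of the lid's underside, same axes. Flange disc, 88 mm diameter, 40 to 46 mm above it; below that a tubular skirt, 60 mm outer, 44 mm inner diameter, open below. Two lugs on the skirt at +x and -x under the pointers: 12 mm wide, reaching 37 mm from the axis, 19 to 27 mm above the underside.
- drying_stand: Fixed wooden disc, 100 mm diameter, 10 mm thick, with an upright tapered spindle (38 mm diameter at the foot, 24 mm at the tip, tip 45 mm above the worktop). Origin under its centre on the worktop, z up. Round: its yaw means nothing. The lid's skirt stands on the disc, 35 mm of spindle inside it.
- grinder: Coffee grinder fixed on the worktop, steel with a black collar, 111 mm diameter (foot 120 mm), 108 mm high; origin under its centre on the worktop, z up. The lid's lugs pass the collar when the lid's x axis lies along the grinder's x axis, either way round. Clockwise from above = yaw decreasing: yellow half-way marks 40 degrees, red lock marks 80 degrees from the white marks.
- grinder_mouth (a point): Centre of the mouth, 108 mm above the worktop, axes as the grinder: hole of 64 mm diameter in a lip 8 mm thick, with two slots for the lugs at +x and -x (white marks), 17 mm wide, reaching 40 mm from the axis. Fully down, the lid's flange rests on the lip: lid_wing is then 30 mm above this point. Past 48 degrees of twist the lugs push a spring ball; the lock clicks near 80 degrees.
- half_mark: The yellow half-way marks on the grinder's collar. Origin at the grinder's origin, x axis pointing under one mark (the other mark lies at -x). The lid is at half twist when its x axis lies along this x axis, either way round.
- spring_ring (a joint): Spring ring inside the grinder's collar that the lugs push round: 0 at rest, growing with clockwise twist (rad). The lid has 0.07 rad of play before the lugs meet it, so it reads about 0.63 when the lid is at half twist (lid twist less 0.07). Its spring turns the lid back, with about 0.05 N m at rest and 0.11 N m at half twist.
- salt: Glass salt shaker with grey top, 44 mm diameter, 90 mm high, loose; origin under its centre. Leave it alone.
- pepper: Glass pepper shaker with grey top, 44 mm diameter, 90 mm high, loose; origin under its centre. Leave it alone.
- pod_a: Red and white coffee pod, 53 mm diameter, 34 mm high, loose; origin under its centre. Leave it alone.
- pod_b: Red and white coffee pod, 53 mm diameter, 34 mm high, loose; origin under its centre. Leave it alone.
- pod_c: Red and white coffee pod, 53 mm diameter, 34 mm high, loose; origin under its centre. Leave it alone.
- keys: Bunch of keys with a red tag lying flat, 84 x 118 x 8 mm, loose; origin under its centre. Leave it alone.

How it is judged:
By the outcome, as a careful person would: the job done as asked, in the order asked, and still so for the second after the job is handed in, while the arm keeps its last pose, push and grip.
It also fails if it takes over 48 s, if anything falls off the work surface, if the arm or the gripper's body presses on something with over 40 N, if the wrist force passes 120 N, or if a joint passes its speed limit or range.

## Robot

A 6-joint arm with a two-finger parallel gripper is mounted at the origin on a cart in front of the work surface, level with it; the furniture and walls round the work are solid. World frame = base frame: x ahead of the robot, y to its left, z up, the work surface at z = 0. Lengths are in m, angles in rad, forces in N, time in s.
With the tool pointing down it reaches from about 0.25 to 0.8 m from the base axis. Payload 3.9 kg.
Tool frame: the origin (TCP) lies on the centre line of the jaws, within the pads' length; the fingertips stand 14 mm ahead of it and the grasp point (between the pads) lies 5 mm behind it; z points along the fingers, y is the line along which they close (so a half turn about z gives the same grasp; the last joint's range is limited). The gripper opens to 85 mm and grips with 20 to 120 N. Pads are 22 mm wide; open, the fingers measure 114 mm over their backs; the gripper's body (76 mm by 85 mm) begins 54 mm behind the grasp point. The pads swing forward as they close: fully open they stand 13 mm farther back than shut.
Start: joints at [1.18, 0.26, -0.138, 1.173, 0, 1.571], TCP at [0.2, 0.485, 0.245] pointing down, gripper open.
Joint ranges: [-2.78, 2.78], [-0.83, 1.72], [-1.28, 1.37], [-1.9, 2.12], [-1.57, 1.48], [-3.14, 3.14]. Speed limits (rad/s): [2.57, 2.57, 3.14, 3.14, 3.14, 3.14].

## Interface

Orientations are given as a unit quaternion [x, y, z, w].
In Python, from bench import ctrl, cams, nets gives the robot as it stands.
- The arm moves only by the tool arm_command, never from a script. Its argument "moves" is a list that holds one entry, the list of rows, each a list of 7 numbers: the gripper's target within -1 to 1 (shut at 1, half-way at 0, fully open at -1), then the shift along the tool's x, y, z in units of 0.25 m (1.0 is 0.25 m), then the turn, a rotation vector about the tool's x, y, z in units of 120 degrees (1.0 is 120 degrees). A call has 1 to 5 rows; each row is the pose to reach, as a shift and turn from the pose commanded when the call began, along the tool's axes at that moment; what a row does not reach only later rows make up. A row lasts 1/8 s, in which the tool goes at most 62.5 mm and 10.7 degrees, less where a joint would pass 70% of its speed; a pose out of reach is approached as far as the arm can. A call with a number of a shift or a turn outside -1 to 1 is refused whole. A call with a gripper value outside its range is refused whole. The fingers move at their own pace and stop on an object; the grip force is fixed at half the most. Time passes only in rows, so rows that repeat a pose let the fingers close. It gives the time, the measured TCP pose, the force, the opening and the grip force at its end, in the units of the state.
- ctrl.observe(): the state, without advancing time (a new reading comes with each control period).
- cams.get_image(name): name is "side" or "top" or "wrist"; returns (picture, depth): 480x640x3 uint8, red, green, blue; 480x640 float32, m along the optical axis (not along the pixel's ray), 0 where there is no reading.
- cams.camera_info(name): a dict with "fx", "fy", "cx", "cy" (pixels), "rvec" (rotation vector, rad) and "tvec" (3), from world to camera coordinates, as OpenCV has them. Camera axes: x right, y down, z forward; pixel columns grow to the right and rows downward; lengths in m; the calibration is good to about 2 mm. A picture is of the moment at which its call begins: read the wrist's pose just before it. camera_info takes no time and is no camera call; for the wrist camera it gives the pose at the moment of the call.
- ctrl.sign_off(): hands the job in; it is judged then, once.
Trained networks look in the newest picture that a camera, given by its name, has taken for a name from the list of things; names that differ only in an ending like _2 or _b are one class to them, and where a whole thing is asked for, a point or a joint stands for the part that bears it (a point fixed in the world has none). Each returns a list of dicts, best first, with "score" (0 to 1); they miss things now and then, are a little off and sometimes report something else, mostly with a low value. They report only what shows in the picture. A call takes as long as a camera call.
- nets.regions_of(thing, camera): "mask" (480x640 bool, what is visible of it).
- nets.tip_of(thing, camera): "at" ([x, y, z] in m, in world coordinates, good to about 4 mm: a listed point, or the origin of a listed thing).
The state is a dict: "clock": time; "joint_positions": joint angles; "dq": joint speeds; "joint_torque": joint torques, N m; "tool_pos": TCP position; "tcp_rot": TCP orientation; "ft_force": force on the tool from outside, world axes, zero at the start; "torque": the same for the moment, N m; "gripper_width": finger opening in m; "grasp_force": force on a finger pad.
Only numpy, scipy, OpenCV 4.12 (cv2) and the standard library are available. Lean on these libraries where they do the work, as an engineer would, in place of code of your own. Each camera call takes 0.05 s, during which the arm holds its last target. There are 200 camera calls.

## Working session

There is one attempt and no reset: what is moved stays moved. The work goes in short steps, Python scripts to look and compute and a tool call to move; the robot and the scene stay as the last step left them, time stands still between calls to the robot, and variables do not carry over. Pictures are saved under pics/ and viewed, at most 10 in all, crops included, and the job is handed in when it is done.

Besides the shell and the picture viewer there is one more tool, called after ">>>" in YAML: its name, and indented under it one key for each argument. arm_command: Moves the arm, as the interface text tells. Its arguments: {"type":"object","properties":{"moves":{"type":"array"}},"required":["moves"]}

```bash
mkdir -p pics
cat > h.py <<'E'
import numpy as np, cv2
from scipy.spatial.transform import Rotation as R
from bench import ctrl, cams, nets
def save(n,f):
    im,d=cams.get_image(n); cv2.imwrite('pics/'+f,im[:,:,::-1]); return im,d
def pts(n,d,info=None):
    i=info or cams.camera_info(n); v,u=np.mgrid[:480,:640]
    P=np.stack([(u-i['cx'])*d/i['fx'],(v-i['cy'])*d/i['fy'],d],-1)
    M=cv2.Rodrigues(np.array(i['rvec'],float))[0]
    return (P-np.array(i['tvec']).ravel())@M
E
python3 - <<'E'
from h import *
s=ctrl.observe(); print(s['clock'],s['tool_pos'],s['tcp_rot'],s['gripper_width'])
for c in ['top','side']:
    save(c,c+'1.png')
    for t in ['lid_wing','drying_stand','grinder_mouth','half_mark']:
        print(c,t,[(np.round(r['at'],4),round(r['score'],2)) for r in nets.tip_of(t,c)[:2]])
a=cv2.imread('pics/top1.png');b=cv2.imread('pics/side1.png')
E
```

```text
0.0 [0.19973597 0.48482585 0.24446115] [ 1.94149790e-01  9.80971430e-01 -9.37691260e-04 -1.80694526e-04] 0.08520171565735347
top lid_wing [(array([0.4718, 0.1418, 0.0834]), 0.62), (array([0.4763, 0.1422, 0.0022]), 0.57)]
top drying_stand [(array([0.4785, 0.1411, 0.0015]), 0.7)]
top grinder_mouth [(array([ 0.5456, -0.1073,  0.1059]), 0.94)]
top half_mark []
side lid_wing [(array([0.4772, 0.1453, 0.0804]), 0.97)]
side drying_stand [(array([0.4738, 0.1464, 0.0034]), 0.92)]
side grinder_mouth [(array([ 0.5427, -0.1046,  0.1084]), 0.83)]
side half_mark []
```

View pics/top1.png

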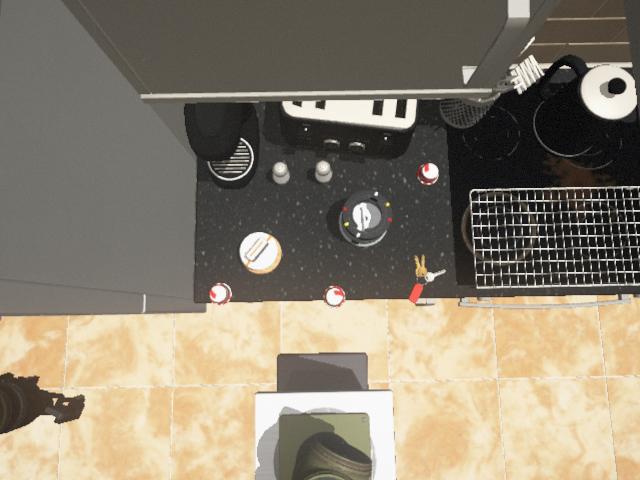

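View pics/side1.png

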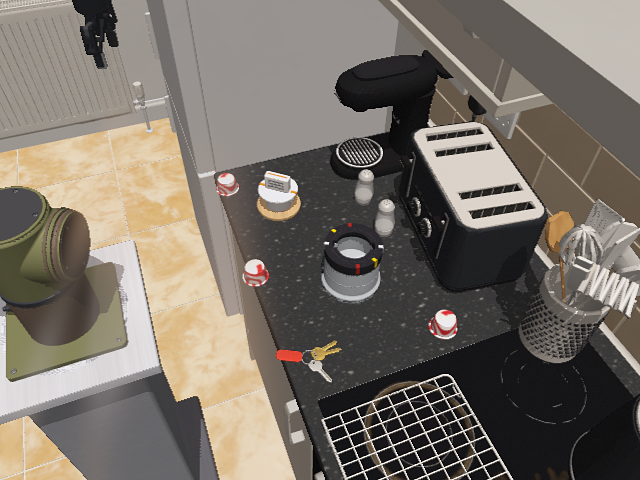

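Top view: the lid is at about (260,252) with its wing running up-right. The grinder is at (364,217), white marks at about (376,193) and (358,236), with yellow then red clockwise from them. Both net estimates fit the given heights. Next I'll get the yaws from colour and depth.

```bash
cat >> h.py <<'E'
def marks(n,im,P,c,r0,r1,z0,z1):
    "coloured points within a ring about c; returns dict of colour -> xyz cluster means"
    hsv=cv2.cvtColor(im,cv2.COLOR_RGB2HSV); H,S,V=[hsv[...,k].astype(int) for k in range(3)]
    q=np.hypot(P[...,0]-c[0],P[...,1]-c[1]); ring=(q>r0)&(q<r1)&(P[...,2]>z0)&(P[...,2]<z1)
    for name,m in dict(white=(S<60)&(V>150),yellow=(S>120)&(V>120)&(H>20)&(H<35),orange=(S>120)&(V>120)&(H>5)&(H<=19),red=(S>120)&(V>90)&((H<5)|(H>172))).items():
        k,l,st,ce=cv2.connectedComponentsWithStats((m&ring).astype(np.uint8))
        for j in range(1,k):
            if st[j,4]>=3:
                p=np.median(P[l==j],0); print(n,name,st[j,4],np.round(ce[j]),np.round(p,4),'az',round(np.degrees(np.arctan2(p[1]-c[1],p[0]-c[0])),1),'r',round(np.hypot(*(p-[*c,0])[:2]),4))
E
python3 - <<'E'
from h import *
for n in ['top','side']:
    im,d=cams.get_image(n); P=pts(n,d)
    marks(n,im,P,(0.544,-0.106),.03,.065,.085,.125)
    marks(n+' lid',im,P,(0.4745,0.1435),.025,.055,.045,.075)
    m=(np.hypot(P[...,0]-.4745,P[...,1]-.1435)<.045)&(P[...,2]>.08)&(P[...,2]<.105)
    q=P[m]; u,s,v=np.linalg.svd(q[:,:2]-q[:,:2].mean(0)); print('wing',len(q),q.mean(0),np.ptp(q,0),np.degrees(np.arctan2(v[0,1],v[0,0])))
s=ctrl.observe(); i=cams.camera_info('wrist'); M=cv2.Rodrigues(np.array(i['rvec'],float))[0]
T=R.from_quat(s['tcp_rot']).as_matrix(); print('toolaxes',np.round(T,3)); print('cam in tool',T.T@(-M.T@np.ravel(i['tvec'])-s['tool_pos']),np.round(T.T@M.T,3),i['fx'])
E
```

```text
top white 13 [376. 194.] [ 0.5929 -0.1279  0.108 ] az -24.1 r 0.0536
top white 3 [356. 223.] [ 0.5268 -0.0808  0.1086] az 124.3 r 0.0305
top white 8 [358. 229.] [ 0.5133 -0.0838  0.1082] az 144.1 r 0.0379
top white 14 [358. 235.] [ 0.4998 -0.0842  0.108 ] az 153.8 r 0.0493
top yellow 10 [387. 204.] [ 0.5684 -0.1514  0.1095] az -61.8 r 0.0516
top yellow 15 [346. 224.] [ 0.5263 -0.0586  0.1083] az 110.5 r 0.0506
top red 14 [345. 208.] [ 0.5607 -0.0571  0.109 ] az 71.1 r 0.0517
top red 14 [390. 219.] [ 0.534  -0.1561  0.1091] az -101.3 r 0.0511
top lid white 685 [259. 250.] [0.4763 0.1411 0.0563] az -53.2 r 0.003
top lid orange 10 [269. 238.] [0.5053 0.1177 0.0566] az -40.0 r 0.0402
top lid orange 9 [248. 263.] [0.4477 0.1661 0.0563] az 139.8 r 0.0351
wing 238 [0.47571203 0.14123188 0.09347357] [0.05088404 0.04686069 0.01937364] 140.43524480585066
side white 14 [326. 243.] [ 0.4993 -0.0834  0.1081] az 153.2 r 0.0501
side white 15 [380. 246.] [ 0.5918 -0.1258  0.1087] az -22.5 r 0.0517
side yellow 13 [333. 230.] [ 0.524  -0.0581  0.1086] az 112.6 r 0.0519
side yellow 24 [375. 261.] [ 0.5684 -0.1533  0.1084] az -62.7 r 0.0532
side red 15 [350. 224.] [ 0.5598 -0.0544  0.1084] az 72.9 r 0.054
side red 34 [358. 268.] [ 0.5319 -0.1568  0.106 ] az -103.4 r 0.0522
side lid white 398 [278. 194.] [0.4665 0.1224 0.0562] az -110.8 r 0.0225
side lid white 9 [263. 181.] [0.451  0.1756 0.0566] az 126.2 r 0.0397
side lid orange 11 [262. 184.] [0.4464 0.1681 0.0565] az 138.7 r 0.0373
side lid orange 14 [294. 192.] [0.5048 0.1192 0.0565] az -38.8 r 0.0389
wing 273 [0.47453978 0.13831647 0.09060793] [0.05143571 0.04859497 0.01827664] -39.22447145920961
toolaxes [[-0.925  0.381  0.   ]
 [ 0.381  0.925  0.   ]
 [-0.     0.    -1.   ]]
cam in tool [ 0.07848977 -0.00087902 -0.12808998] [[-0.    -0.952 -0.305]
 [ 1.    -0.001  0.001]
 [-0.001 -0.305  0.952]] 365.0879594935736
```

Lid: centre (0.476, 0.143), yaw about -40°. Grinder: centre (0.546, -0.1055), white-mark yaw about -25.1°, and yellow/red agree. Heights and radii match the given sizes. I'll move clear of the cabinet first.

>>> arm_command:
  moves:
    - [[-1,-0.588,-0.797,0,0,0,0],[-1,-0.588,-0.797,0,0,0,0],[-1,-0.588,-0.797,0,0,0,0],[-1,-0.588,-0.797,0,0,0,0],[-1,-0.588,-0.797,0,0,0,0]]

```text
clock: 1.23
tool_pos: [0.26, 0.2416, 0.2454]
tcp_rot: [0.197, 0.98, -0.001, 0.0]
ft_force: [-0.9, 0.5, 0.1]
gripper_width: 0.0857
grasp_force: 0.0
```

>>> arm_command:
  moves:
    - [[-1,-0.955,-0.048,0.26,0,0,0.147],[-1,-0.955,-0.048,0.26,0,0,0.147],[-1,-0.955,-0.048,0.26,0,0,0.147],[-1,-0.955,-0.048,0.26,0,0,0.147],[-1,-0.955,-0.048,0.26,0,0,0.147]]

```text
clock: 1.85
tool_pos: [0.4795, 0.1426, 0.1787]
tcp_rot: [0.344, 0.939, -0.0, 0.0]
ft_force: [-0.1, 0.4, 0.7]
gripper_width: 0.0855
grasp_force: 0.0
```

Run:
```python
from h import *
s=ctrl.observe(); i=cams.camera_info('wrist'); im,d=save('wrist','w1.png'); P=pts('wrist',d,i)
T=R.from_quat(s['tcp_rot']).as_matrix(); print(s['clock'],s['tool_pos'],np.round(T,3),s['joint_positions'])
marks('w',im,P,(0.476,0.1427),.025,.055,.045,.075)
m=(np.hypot(P[...,0]-.476,P[...,1]-.1427)<.045)&(P[...,2]>.088)&(P[...,2]<.1)
u=P[m][:,:2].astype(np.float32); print('wing',cv2.minAreaRect(u),np.median(P[m],0))
```

```text
1.85 [0.47953178 0.1425948  0.17866427] [[-0.764  0.646  0.   ]
 [ 0.646  0.764 -0.   ]
 [-0.    -0.    -1.   ]] [ 2.89133192e-01  2.57261185e-01 -3.22719118e-01  9.90769059e-01
 -1.59707254e-04  9.91111249e-01]
w white 6456 [319. 220.] [0.4653 0.15   0.0554] az 145.6 r 0.0129
w yellow 26 [319. 172.] [0.4424 0.1698 0.0563] az 141.1 r 0.0432
w orange 31 [319. 167.] [0.4404 0.1716 0.0546] az 141.0 r 0.0458
w orange 107 [319. 181.] [0.4472 0.1658 0.0561] az 141.3 r 0.037
wing ((0.473499596118927, 0.14393457770347595), (0.01984483003616333, 0.05550018325448036), 49.427940368652344) [0.47167428 0.14545108 0.09313643]
```

View pics/w1.png

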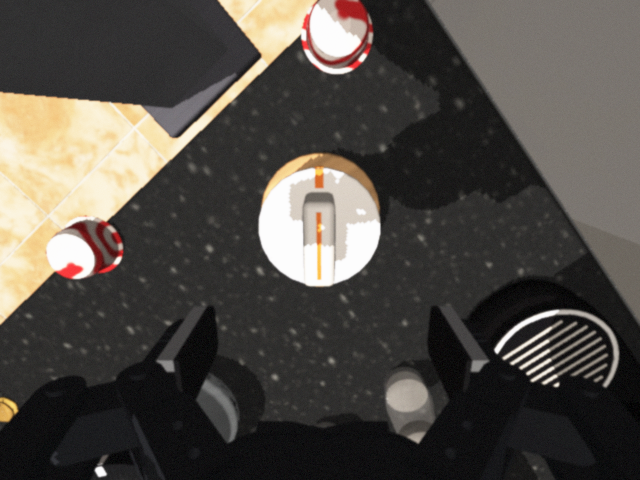

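The wrist view shows the lid centred at about (319,225), wing vertical between the jaws, and nothing else in the fingers' way. Wing across-position agrees within 1 mm. Descending.

>>> arm_command:
  moves:
    - [[-1,0.003,0,0.2,0,0,0],[-1,0.003,0,0.36,0,0,0],[-1,0.003,0,0.41,0,0,0],[-1,0.003,0,0.41,0,0,0],[-1,0.003,0,0.41,0,0,0]]

```text
clock: 2.52
tool_pos: [0.4768, 0.1445, 0.0795]
tcp_rot: [0.342, 0.94, 0.001, 0.001]
ft_force: [-0.4, 0.6, 0.5]
gripper_width: 0.0856
grasp_force: 0.0
```

>>> arm_command:
  moves:
    - [[1,0,0,0,0,0,0],[1,0,0,0,0,0,0],[1,0,0,0,0,0,0],[1,0,0,0,0,0,0],[1,0,0,0,0,0,0]]

```text
clock: 3.15
tool_pos: [0.4757, 0.1436, 0.0781]
tcp_rot: [0.342, 0.94, 0.0, 0.0]
ft_force: [-0.3, -0.5, 2.9]
gripper_width: 0.0193
grasp_force: 58.5
```

>>> arm_command:
  moves:
    - [[1,0,0,-0.1,0,0,0],[1,0,0,-0.25,0,0,0],[1,0,0,-0.4,0,0,0],[1,0,0,-0.52,0,0,0],[1,0,0,-0.52,0,0,0]]

```text
clock: 3.78
tool_pos: [0.4771, 0.1441, 0.2096]
tcp_rot: [0.342, 0.94, 0.001, 0.002]
ft_force: [0.2, 0.0, -2.5]
gripper_width: 0.0189
grasp_force: 59.7
```

Run:
```python
from h import *
s=ctrl.observe(); T=R.from_quat(s['tcp_rot']).as_matrix(); print(s['clock'],s['tool_pos'],np.round(T,4),s['gripper_width'],s['ft_force'])
for n in ['top','side']:
    im,d=save(n,n+'2.png'); P=pts(n,d); c=s['tool_pos'][:2]
    marks(n,im,P,c,.03,.05,.165,.19)
    m=(np.hypot(P[...,0]-c[0],P[...,1]-c[1])<.05)&(abs(P[...,2]-.185)<.02); print(m.sum())
```

```text
3.775 [0.47714552 0.14408462 0.20960358] [[-0.7657  0.6432  0.0043]
 [ 0.6432  0.7657  0.0013]
 [-0.0024  0.0038 -1.    ]] 0.018948298346292015 [ 0.24772401  0.04026791 -2.52748974]
top white 5 [261. 224.] [0.5137 0.1207 0.188 ] az -32.6 r 0.0434
top white 111 [267. 236.] [0.4888 0.1103 0.1879] az -70.9 r 0.0357
top white 9 [260. 258.] [0.4436 0.1227 0.1876] az -147.4 r 0.0398
top orange 5 [262. 228.] [0.5057 0.1205 0.1896] az -39.6 r 0.037
190
side white 64 [292. 139.] [0.5118 0.1398 0.1862] az -7.1 r 0.0349
side white 8 [259. 135.] [0.4514 0.1761 0.1857] az 128.8 r 0.041
side white 301 [271. 150.] [0.4529 0.1164 0.1861] az -131.2 r 0.0368
side orange 11 [258. 137.] [0.4476 0.1676 0.1871] az 141.5 r 0.0377
side orange 13 [293. 146.] [0.506  0.1174 0.1871] az -42.8 r 0.0393
773
```

Lid is held level and lifted: flange at 0.187, pointers at -40.7° against -40.0° for the tool. Moving above the mouth.

>>> arm_command:
  moves:
    - [[1,-0.2,-0.14,0,0,0,-0.03],[1,-0.42,-0.28,0,0,0,-0.06],[1,-0.64,-0.43,0,0,0,-0.09],[1,-0.856,-0.582,0,0,0,-0.124],[1,-0.856,-0.582,0,0,0,-0.124]]

```text
clock: 4.5
tool_pos: [0.5455, -0.1089, 0.2053]
tcp_rot: [0.22, 0.975, -0.0, -0.001]
ft_force: [-0.3, 0.7, -2.5]
gripper_width: 0.0191
grasp_force: 59.7
```

>>> arm_command:
  moves:
    - [[1,0,0,0,0,0,0],[1,0,0,0,0,0,0],[1,0,0,0,0,0,0],[1,0,0,0,0,0,0]]

```text
clock: 5.0
tool_pos: [0.5458, -0.1043, 0.208]
tcp_rot: [0.217, 0.976, 0.0, 0.0]
ft_force: [-0.4, 0.3, -1.5]
gripper_width: 0.0188
grasp_force: 59.7
```

Run:
```python
from h import *
s=ctrl.observe(); T=R.from_quat(s['tcp_rot']).as_matrix(); print(s['clock'],s['tool_pos'],np.round(T,4),s['gripper_width'],s['ft_force'],s['torque'])
for n in ['top','side']:
    im,d=save(n,n+'3.png'); P=pts(n,d); c=s['tool_pos'][:2]
    marks(n+' lid',im,P,c,.03,.05,.165,.2)
    marks(n+' gr',im,P,(.546,-.1055),.03,.06,.095,.12)
im=cv2.imread('pics/side3.png'); cv2.imwrite('pics/side3c.png',cv2.resize(im[120:320,240:480],None,fx=3,fy=3))
```

```text
5.0 [ 0.54576388 -0.10431485  0.20797915] [[-9.059e-01  4.235e-01  1.000e-04]
 [ 4.235e-01  9.059e-01  1.000e-04]
 [-1.000e-04  1.000e-04 -1.000e+00]] 0.018788453707252347 [-0.35071106  0.31901839 -1.52986954] [-0.02908634  0.01565431 -0.03845144]
top lid white 77 [352. 206.] [ 0.5501 -0.0676  0.1862] az 83.3 r 0.0369
top gr yellow 9 [346. 224.] [ 0.5251 -0.0585  0.1087] az 114.0 r 0.0514
top gr red 9 [345. 208.] [ 0.5613 -0.057   0.1086] az 72.5 r 0.0509
side lid white 59 [337. 209.] [ 0.5203 -0.0773  0.1864] az 133.3 r 0.0371
side lid white 47 [375. 212.] [ 0.5841 -0.1069  0.1863] az -3.9 r 0.0384
side lid white 424 [355. 227.] [ 0.5293 -0.1326  0.1861] az -120.2 r 0.0328
side lid orange 18 [335. 215.] [ 0.5111 -0.0877  0.1871] az 154.4 r 0.0384
side lid orange 20 [376. 217.] [ 0.5781 -0.1201  0.1873] az -26.1 r 0.036
side gr white 13 [326. 243.] [ 0.4987 -0.0838  0.1084] az 155.4 r 0.052
side gr white 15 [380. 246.] [ 0.5922 -0.1257  0.1084] az -23.6 r 0.0504
side gr yellow 10 [334. 230.] [ 0.5248 -0.0587  0.1088] az 114.4 r 0.0514
side gr yellow 22 [375. 260.] [ 0.5682 -0.1528  0.1081] az -64.9 r 0.0523
side gr red 29 [358. 268.] [ 0.532  -0.1571  0.1073] az -105.1 r 0.0535
```

View pics/side3c.png

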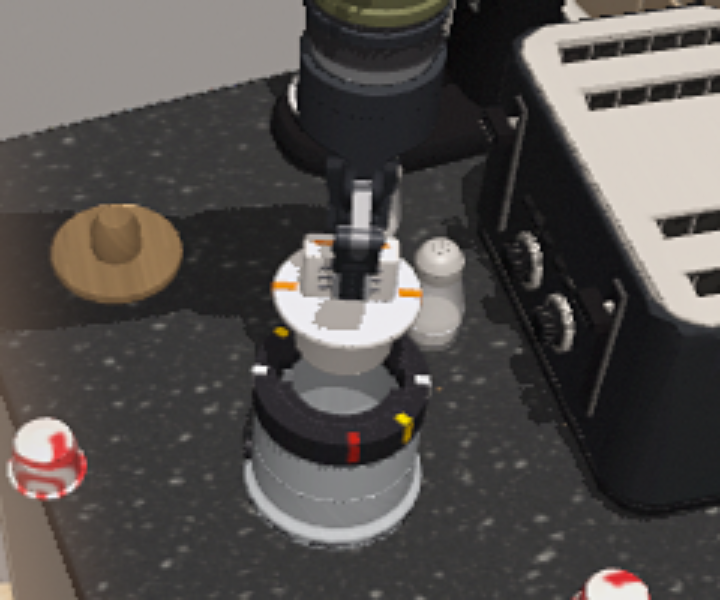

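Side view: the lid hovers over the mouth, pointers at crop (285,286) and (410,293), in line with the white marks (260,370) and (423,380). The lid is about 1.5 mm off. I'll correct that and lower the skirt in.

>>> arm_command:
  moves:
    - [[1,-0.006,-0.004,0.05,0,0,0],[1,-0.006,-0.004,0.1,0,0,0],[1,-0.006,-0.004,0.14,0,0,0],[1,-0.006,-0.004,0.172,0,0,0],[1,-0.006,-0.004,0.172,0,0,0]]

```text
clock: 5.72
tool_pos: [0.5462, -0.1069, 0.1638]
tcp_rot: [0.218, 0.976, -0.0, -0.001]
ft_force: [0.4, -0.2, -1.7]
gripper_width: 0.0194
grasp_force: 59.7
```

>>> arm_command:
  moves:
    - [[1,0,0,0,0,0,0],[1,0,0,0,0,0,0]]

```text
clock: 5.98
tool_pos: [0.5472, -0.1071, 0.1653]
tcp_rot: [0.218, 0.976, 0.0, 0.001]
ft_force: [0.8, -0.2, -2.7]
gripper_width: 0.0195
grasp_force: 59.7
```

>>> arm_command:
  moves:
    - [[1,0,0,0.03,0,0,0],[1,0,0,0.06,0,0,0],[1,0,0,0.075,0,0,0],[1,0,0,0.075,0,0,0]]

```text
clock: 6.48
tool_pos: [0.5464, -0.1068, 0.1455]
tcp_rot: [0.218, 0.976, 0.0, -0.001]
ft_force: [-0.2, 0.6, -1.6]
gripper_width: 0.019
grasp_force: 59.7
```

>>> arm_command:
  moves:
    - [[1,0,0,0.02,0,0,0],[1,0,0,0.036,0,0,0],[1,0,0,0.042,0,0,0],[1,0,0,0.042,0,0,0]]

```text
clock: 6.98
tool_pos: [0.5467, -0.1068, 0.1361]
tcp_rot: [0.218, 0.976, 0.0, 0.0]
ft_force: [-2.8, 2.4, 3.8]
gripper_width: 0.019
grasp_force: 60.4
```

Run:
```python
from h import *
s=ctrl.observe(); T=R.from_quat(s['tcp_rot']).as_matrix(); print(s['clock'],s['tool_pos'],np.round(T[:,0],4),s['gripper_width'],s['ft_force'],s['torque'])
n='side'; im,d=save(n,n+'4.png'); P=pts(n,d); marks(n,im,P,(.546,-.1055),.03,.06,.095,.13)
```

```text
6.975 [ 0.54670716 -0.10676371  0.13612538] [-9.052e-01  4.249e-01 -1.000e-04] 0.018993447450886904 [-2.79526637  2.44671017  3.78659761] [0.51594801 0.3858132  0.00788508]
side white 59 [336. 236.] [ 0.5204 -0.0795  0.1145] az 134.5 r 0.0365
side white 48 [373. 239.] [ 0.584  -0.1091  0.1144] az -5.5 r 0.0382
side white 14 [326. 243.] [ 0.4989 -0.0833  0.1086] az 154.7 r 0.0521
side white 418 [355. 254.] [ 0.5329 -0.134   0.114 ] az -114.6 r 0.0313
side yellow 10 [334. 230.] [ 0.5246 -0.0577  0.1088] az 114.1 r 0.0524
side yellow 22 [375. 260.] [ 0.5675 -0.1539  0.1088] az -66.0 r 0.0529
side orange 15 [334. 241.] [ 0.5114 -0.089   0.1149] az 154.4 r 0.0384
side orange 20 [374. 244.] [ 0.5796 -0.1218  0.115 ] az -25.9 r 0.0373
side red 30 [358. 268.] [ 0.5326 -0.1565  0.1067] az -104.7 r 0.0528
```

Fully down (flange top 0.1143, light contact). Twisting clockwise in small steps.

>>> arm_command:
  moves:
    - [[1,0,0,0.002,0,0,0.06],[1,0,0,0.002,0,0,0.12],[1,0,0,0.002,0,0,0.17],[1,0,0,0.002,0,0,0.17]]

```text
clock: 7.52
tool_pos: [0.5475, -0.1067, 0.1361]
tcp_rot: [0.387, 0.922, 0.001, 0.001]
ft_force: [-2.2, 2.4, 5.0]
gripper_width: 0.0194
grasp_force: 60.8
```

```bash
cat > t.py <<'E'
from h import *
s=ctrl.observe(); T=R.from_quat(s['tcp_rot']).as_matrix(); print(s['clock'],s['tool_pos'],'lid yaw',np.degrees(np.arctan2(-T[1,0],-T[0,0])),s['gripper_width'],s['ft_force'],s['torque'],abs(np.array(s['dq'])).max())
n='side'; im,d=save(n,'t%.2f.png'%s['clock']); P=pts(n,d); marks(n,im,P,(.546,-.1055),.03,.06,.095,.13)
E
python3 t.py
```

```text
7.525 [ 0.5475482  -0.10665874  0.13608633] lid yaw -45.5743921396936 0.01937008474254653 [-2.15573995  2.38770859  4.9515505 ] [ 0.57659608  0.17622459 -0.13587283] 0.01739425680905472
side white 16 [337. 233.] [ 0.5264 -0.072   0.1144] az 120.4 r 0.0388
side white 88 [374. 242.] [ 0.5825 -0.1168  0.1143] az -17.2 r 0.0382
side white 385 [351. 253.] [ 0.5246 -0.1342  0.1141] az -126.7 r 0.0358
side white 14 [326. 243.] [ 0.4996 -0.0831  0.1087] az 154.2 r 0.0515
side white 13 [381. 246.] [ 0.5919 -0.1272  0.1091] az -25.3 r 0.0508
side yellow 12 [333. 230.] [ 0.524  -0.0569  0.1085] az 114.4 r 0.0533
side yellow 23 [375. 261.] [ 0.5678 -0.1531  0.1078] az -65.4 r 0.0524
side orange 19 [336. 236.] [ 0.5204 -0.0791  0.1148] az 134.1 r 0.0367
side orange 22 [374. 250.] [ 0.5735 -0.1341  0.1155] az -46.1 r 0.0396
side red 30 [358. 268.] [ 0.5324 -0.1571  0.1066] az -104.7 r 0.0534
```

>>> arm_command:
  moves:
    - [[1,0,0,0,0,0,0.06],[1,0,0,0,0,0,0.11],[1,0,0,0,0,0,0.15],[1,0,0,0,0,0,0.163],[1,0,0,0,0,0,0.163]]

```text
clock: 8.2
tool_pos: [0.5468, -0.107, 0.1361]
tcp_rot: [0.538, 0.843, 0.0, 0.0]
ft_force: [-3.3, 0.5, 6.9]
gripper_width: 0.0193
grasp_force: 61.0
```

>>> arm_command:
  moves:
    - [[1,0,0,0,0,0,0],[1,0,0,0,0,0,0]]

```text
clock: 8.45
tool_pos: [0.5468, -0.107, 0.1361]
tcp_rot: [0.538, 0.843, 0.0, 0.0]
ft_force: [-4.0, 1.2, 7.8]
gripper_width: 0.0192
grasp_force: 61.0
```

```bash
python3 t.py; f=$(ls -t pics/t*.png|grep -v top|head -1); python3 -c "
import cv2;im=cv2.imread('$f');cv2.imwrite('pics/fin.png',cv2.resize(im[190:310,290:420],None,fx=5,fy=5,interpolation=cv2.INTER_CUBIC)[:600])"
```

```text
8.45 [ 0.5468263  -0.10700871  0.13610067] lid yaw -65.07929299717004 0.019152268060881637 [-3.98060844  1.18734104  7.75781631] [0.37703789 0.49334775 0.17852246] 0.0018027818265525417
side white 153 [372. 243.] [ 0.5797 -0.1204  0.1144] az -23.8 r 0.0368
side white 369 [347. 252.] [ 0.5211 -0.1289  0.1143] az -136.8 r 0.0342
side white 11 [326. 243.] [ 0.4988 -0.0818  0.1085] az 153.4 r 0.0528
side white 13 [381. 246.] [ 0.5927 -0.1267  0.1092] az -24.4 r 0.0513
side yellow 9 [333. 230.] [ 0.5243 -0.0581  0.1094] az 114.6 r 0.0521
side yellow 22 [375. 260.] [ 0.568  -0.1528  0.1086] az -65.0 r 0.0522
side orange 17 [370. 254.] [ 0.5626 -0.1407  0.1151] az -64.8 r 0.0389
side red 31 [358. 268.] [ 0.5324 -0.157   0.1079] az -104.8 r 0.0533
```

View pics/fin.png

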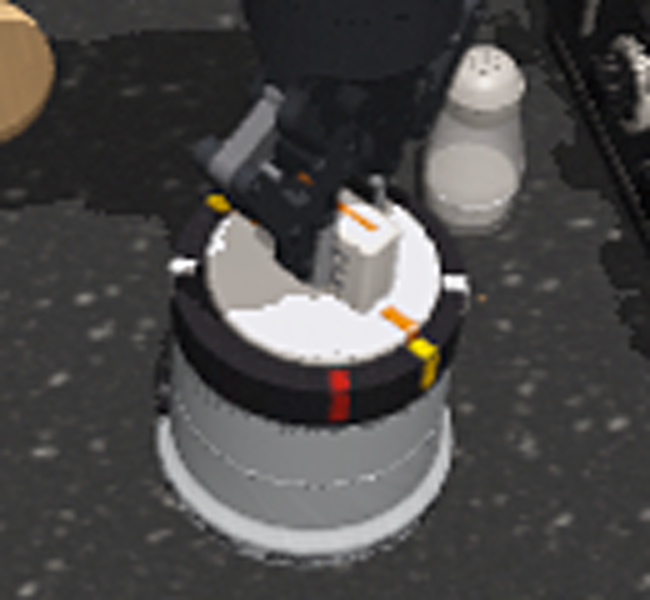

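The near orange pointer, crop (400,320), stands at the yellow mark (425,355), azimuth -64.8° against -65.0°. The lid is fully down (flange top 0.1143), at rest and still gripped. Handing in.

```bash
python3 -c "
from bench import ctrl
print(ctrl.sign_off())"
```

```text
the job is handed in; nothing more can be done
None
```

The lid is fully down in the grinder's collar and held with its pointers at the yellow half-way marks (within about half a degree), at rest and still gripped. The job was handed in at about 8.5 s, and no verdict came back.

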